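# Open the vented push-to-open locker

## Task

Open the vented battery locker on the bench, the one of the two with louvres in its door and a grille in its top. Its door has no handle: press it in near its free edge until the push catch lets go, let it spring ajar, then push it wide open from behind its free edge. Leave the plain locker shut and the other things where they stand.

Things in the scene. Friction and masses are not known exactly. Their poses are not given: they have to be found in the camera images.
- vent_locker: Vented bench locker: white door with six louvres, six dark grille slots in the front half of its top, low jar on the back half. Box 146 mm wide, 185 deep with its door, 200 high, on a 20 mm plinth (top 220 mm above the table), fixed. Origin: centre of its underside; its own -x is the way the door faces (about world +y), own +y points to the hinge side.
- plain_locker: Plain bench locker beside it (the two change places): smooth white door, smooth top with a tape roll on its back half. Box 146 mm wide, 185 deep with its door, 200 high, on a 20 mm plinth (top 220 mm above the table), fixed. Origin: centre of its underside; its own -x is the way the door faces (about world +y), own +y points to the hinge side.
- vent_door (a joint): Hinge angle of the vented door, rad. 0 = shut and caught; negative = pressed in (stop at -0.048); grows as it opens, stop at 1.75. Pressed in past -0.025 (3 mm at the press point, about 4.5 N there) the catch lets go for good; when the finger draws back a sprung pin pushes the door to about 0.38 in half a second. From there it swings with slight friction and stays where it is left.
- vent_door_press (a point): Point on the outer face of the vented door, in front of the catch's side: 30 mm in from the free edge, 34 mm below the door's top. Moves with the door.
- vent_door_edge (a point): Top of the door's free edge, at mid-thickness. The door is 142 mm from hinge axis to free edge, 196 mm high, 15 mm thick; its top is 218 mm above the table. When shut, its inner face stands 7 mm in front of the locker's box. Moves with the door.
- vent_door_hinge (a point): Top of the door's vertical hinge axis, at mid-thickness. Facing the door, the hinge is on the left (the end away from the robot), the free edge on the right (nearer the robot). With the door at 0.38 rad the gap between its inner face and the box is about 50 mm, 115 mm from the hinge, open above.
- plain_door (a joint): Hinge angle of the plain locker's door, rad; 0 = shut and caught. Same push catch; must stay shut.
- biplane: Half-built plywood biplane model, 190 mm span (y), 180 mm long, 70 mm tall, on the table; origin at its underside. Loose.
- glue_bottle: Small white glue bottle, 34 mm across, 95 mm tall, standing on the table just in front of the lockers; origin at its base. Loose.
- tape_roll: Roll of tape lying on the plain locker's top, 84 mm across, 19 mm high; origin at its underside. Loose.
- pin_jar: Low jar with steel cap, 48 mm across, 46 mm tall, on the back of the vented locker's top; origin at its base. Loose.
- sanding_block: Cork sanding block 105 x 52 x 30 mm on the table; origin at its underside. Loose.
- screwdriver: Screwdriver lying on the table, along its x; origin at its underside. Loose.
- brush_pot: Grey pot of brushes, 72 mm across, 85 mm tall (brushes to 175 mm), on the table; origin at its base. Loose.

How it is judged:
By the outcome, as a careful person would: the job done as asked, in the order asked, and still so for the second after the job is handed in, with the robot touching nothing.
It also fails if it takes over 45 s, if anything falls off the work surface, if the arm or the gripper's body presses on something with over 40 N, if the wrist force passes 120 N, or if a joint passes its speed limit or range.

## Robot

A 7-joint arm with a two-finger parallel gripper is mounted at the origin on the work surface. World frame = base frame: x ahead of the robot, y to its left, z up, the work surface at z = 0. Lengths are in mm, angles in rad, forces in N, time in s.
With the tool pointing down it reaches from about 400 to 750 mm from the base axis. Payload 19.5 kg.
Tool frame: the origin (TCP) lies at the very end of the fingers, on their centre line; the grasp point (between the pads) lies 19 mm behind it; z points along the fingers, y is the line along which they close (so a half turn about z gives the same grasp; the last joint's range is limited). The gripper opens to 85 mm and grips with 20 to 120 N. Pads are 22 mm wide; open, the fingers measure 114 mm over their backs; the gripper's body (76 mm by 85 mm) begins 54 mm behind the grasp point. The pads swing forward as they close: fully open they stand 13 mm farther back than shut.
Start: joints at [1.291, 0.707, -0.028, 1.485, 0.022, 0.951, -0.075], TCP at [135.444, -558.79, 205.368] pointing down, gripper open.
Joint ranges: [-2.71, 2.71], [-0.32, 2.16], [-1.57, 1.52], [0, 2.45], [-1.46, 4.6], [0, 2.02], [-2.83, 2.83]. Speed limits (rad/s): [1.89, 1.89, 2.57, 2.57, 3.01, 3.01, 3.01].

## Interface

Orientations are given as a unit quaternion [w, x, y, z].
In Python, from workcell import bot gives the robot as it stands. The module is installed in compiled form; this text tells all that it offers.
- The arm moves only by the shell command python3 -m crank 'ROWS' [OPENING] [FORCE]. ROWS is JSON, a list of rows, each a list of 4 numbers: the shift along the tool's x, y, z in units of 2 cm (1.0 is 2 cm), then the turn about the tool's z in units of 8 degrees (1.0 is 8 degrees). A call has 1 to 5 rows; each row shifts and turns the commanded pose from where the row before left it, along the tool's axes as they then stand; what a row does not reach is not made up. A row lasts 1/8 s, in which the tool goes at most 62.5 mm and 10.7 degrees, less where a joint would pass 70% of its speed; a pose out of reach is approached as far as the arm can. A call with a number of a shift or a turn outside -1 to 1 is refused whole. A call with a gripper value outside its range is refused whole. OPENING is the opening, from 0 (shut) to 1 (fully open), set as the call begins (- or left out, the last holds). The fingers move at their own pace and stop on an object; FORCE is the grip in N (left out, the last holds). Time passes only in rows, so rows that do not move let the fingers close. It gives the time, the measured TCP pose, the force, the opening and the grip force at its end, in the units of the state.
- bot.get_state(): the state, without advancing time (a new reading comes with each control period).
- bot.get_image(name): name is "side" or "top"; returns the picture (384x512x3 uint8, blue, green, red); there is no depth.
- bot.calibration(name): a dict with "mtx" (3x3 intrinsics, pixels), "k1" (the pictures are not rectified: a ray, as slopes to the right and down, at radius r is drawn at 1 + k1 r^2 times it, then the intrinsics apply), "R" (3x3) and "t" (3): a world point X has camera coordinates R X + t. Camera axes: x right, y down, z forward; pixel columns grow to the right and rows downward; lengths in mm; the calibration is good to about 2 mm. A picture is of the moment at which its call begins. calibration takes no time and is no camera call.
- bot.hand_in(): hands the job in; it is judged then, once.
Trained networks look in the newest picture that a camera, given by its name, has taken for a name from the list of things; names that differ only in an ending like _2 or _b are one class to them, and where a whole thing is asked for, a point or a joint stands for the part that bears it (a point fixed in the world has none). Each returns a list of dicts, best first, with "confidence" (0 to 1); they miss things now and then, are a little off and sometimes report something else, mostly with a low value. They report only what shows in the picture. A call takes as long as a camera call.
- bot.spot_in(camera, target): "extent" ([left, top, width, height] in pixels, round what is visible of it).
- bot.landmark_of(camera, target): "uv" ([column, row] in pixels: a listed point, or the origin of a listed thing).
The state is a dict: "clock": time; "joint_pos": joint angles; "qvel": joint speeds; "tau": joint torques, N m; "tool_pos": TCP position; "tool_rot": TCP orientation; "ft_force": force on the tool from outside, world axes, zero at the start; "torque": the same for the moment, N m; "width": opening from 0.0 (shut) to 1.0 (fully open); "grip_force": force on a finger pad.
Only numpy, scipy, OpenCV 4.12 (cv2) and the standard library are available. Lean on these libraries where they do the work, as an engineer would, in place of code of your own. Each camera call takes 0.05 s, during which the arm holds its last target. There are 200 camera calls.

## Working session

There is one attempt and no reset: what is moved stays moved. The work goes in short steps, Python scripts to look and compute and a shell command to move; the robot and the scene stay as the last step left them, time stands still between calls to the robot, and variables do not carry over. Pictures are saved under pics/ and viewed, at most 11 in all, crops included, and the job is handed in when it is done.

```bash
mkdir -p pics; cat > h.py <<'E'
from workcell import bot
import numpy as np, cv2
def ray(cam,uv):
    c=bot.calibration(cam); K=np.array(c["mtx"]);R=np.array(c["R"]);t=np.array(c["t"])
    d=np.array([(uv[0]-K[0,2])/K[0,0],(uv[1]-K[1,2])/K[1,1]]); s=d.copy()
    for _ in range(20): s=d/(1+c["k1"]*(s@s))
    return -R.T@t, R.T@np.array([s[0],s[1],1])
def at_z(cam,uv,z):
    o,d=ray(cam,uv); return o+d*(z-o[2])/d[2]
def tri(uv1,uv2):
    o1,d1=ray("side",uv1);o2,d2=ray("top",uv2)
    a=np.linalg.lstsq(np.c_[d1,-d2],o2-o1,rcond=None)[0]
    p,q=o1+a[0]*d1,o2+a[1]*d2
    return (p+q)/2,np.linalg.norm(p-q)
E
python3 - <<'E'
from h import *
np.set_printoptions(precision=1,suppress=True)
for c in("side","top"):
    cv2.imwrite(f"pics/{c}0.png",bot.get_image(c))
    o,_=ray(c,[0,0]);print(c,o)
for n,z in [("vent_locker",0),("plain_locker",0),("vent_door_press",184),("vent_door_edge",218),("vent_door_hinge",218),("glue_bottle",0),("brush_pot",0),("biplane",0),("pin_jar",220),("tape_roll",220)]:
    r={}
    for c in("side","top"):
        l=bot.landmark_of(c,n)
        if l: r[c]=l[0]["uv"];print(n,c,round(l[0]["confidence"],2),np.array(l[0]["uv"]),at_z(c,l[0]["uv"],z))
    if len(r)==2: print("  tri",*tri(r["side"],r["top"]))
s=bot.get_state();print(s["clock"],s["tool_pos"],s["tool_rot"])
E
```

```text
side [-27.6 767.4 857.2]
top [ 347.    20.2 1496.7]
vent_locker side 0.97 [292.2 177.2] [ 696.6 -305.4    0. ]
vent_locker top 0.71 [347.8 161.8] [ 685.  -285.3    0. ]
  tri [ 680.6 -281.5   19.1] 0.25346085164949833
plain_locker side 0.76 [333.9 195.5] [ 530.2 -306.1    0. ]
plain_locker top 0.64 [347.9 212.4] [ 522.4 -284.8    0. ]
  tri [ 519.  -281.5   19.2] 2.737622335850449
vent_door_press side 0.91 [289.1 148.2] [ 639.3 -194.9  184. ]
vent_door_press top 0.66 [325.4 167.1] [ 626.4 -184.5  184. ]
  tri [ 626.7 -181.5  194.1] 5.552628896107334
vent_door_edge side 0.65 [304.3 147.7] [ 574.6 -176.5  218. ]
vent_door_edge top 0.8 [333.1 172.6] [ 604.5 -200.2  218. ]
  tri [ 602.8 -207.6  195.2] 14.272890031030373
vent_door_hinge side 0.91 [260.3 127.6] [ 746.1 -190.4  218. ]
vent_door_hinge top 0.71 [330.2 120.6] [ 751.3 -192.7  218. ]
  tri [ 750.8 -194.   215.3] 2.9441390455540235
glue_bottle side 0.9 [315.2 243.6] [448.1 -73.5   0. ]
glue_bottle top 0.68 [278.4 236.1] [442.6 -67.5   0. ]
  tri [443.1 -66.6   7.5] 1.9946873258465279
brush_pot side 0.88 [119.5 283.7] [746.2 375.1   0. ]
brush_pot top 0.65 [142.4 140.4] [737.5 376.4   0. ]
  tri [737.8 376.8   6.4] 5.244684592112128
biplane side 0.97 [203.9 313. ] [514.6 302.7   0. ]
biplane top 0.73 [158.  210.6] [511.5 312.    0. ]
  tri [509.2 309.1  10.6] 2.716780668464104
pin_jar side 0.82 [308.6 121.7] [ 654.7 -315.8  220. ]
pin_jar top 0.5 [382.8 152.2] [ 665.5 -338.2  220. ]
  tri [ 670.1 -342.   204.8] 1.871012086777816
tape_roll side 0.59 [350.6 133.9] [ 514.2 -332.   220. ]
tape_roll top 0.76 [376.7 208.9] [ 508.1 -318.6  220. ]
  tri [ 506.7 -316.3  229.1] 0.4553086734227562
1.1 [ 135.4 -558.8  205.4] [-0.   1.   0.1 -0. ]
```

View pics/side0.png

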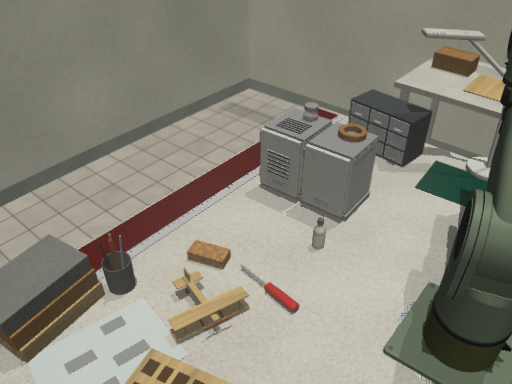

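View pics/top0.png

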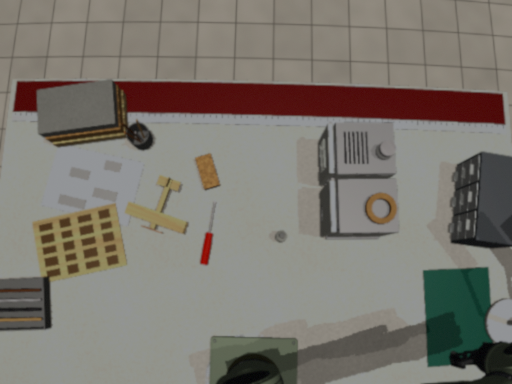

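Side view: the vented locker (louvres about 278,165, grille 293,126) is the far one. The plain locker, with the tape, is nearer at 340,175. The top view agrees: grille at 357,147, jar at 383,150 and tape at 380,208. I'll refine with enlarged crops.

```bash
python3 - <<'E'
from h import *
from scipy.spatial.transform import Rotation as Ro
np.set_printoptions(precision=3,suppress=True)
t=cv2.imread("pics/top0.png")[110:250,300:410];s=cv2.imread("pics/side0.png")[95:225,250:390]
a=cv2.resize(t,None,fx=4,fy=4,interpolation=cv2.INTER_CUBIC);b=cv2.resize(s,None,fx=2.5,fy=4,interpolation=cv2.INTER_CUBIC)
b=cv2.copyMakeBorder(b,0,a.shape[0]-b.shape[0],0,0,cv2.BORDER_CONSTANT)
cv2.imwrite("pics/crop0.png",np.hstack([a,b]))
st=bot.get_state();w,x,y,z=st["tool_rot"]
print(Ro.from_quat([x,y,z,w]).as_matrix(),st["joint_pos"])
# model projection for hypothesis check
def proj(c,X):
    k=bot.calibration(c);p=np.array(k["R"])@X+np.array(k["t"]);q=p[:2]/p[2];q=q*(1+k["k1"]*(q@q));K=np.array(k["mtx"]);return K[:2,:2]@q+K[:2,2]
for n,cx in(("v",683),("p",520)):
  for X in [(cx-73,-190),(cx+73,-190),(cx+73,-375),(cx-73,-375)]:
    print(n,X,proj("top",np.array([*X,220.])),proj("side",np.array([*X,220.])))
E
```

```text
[[ 0.972  0.236 -0.   ]
 [ 0.236 -0.972  0.   ]
 [-0.    -0.    -1.   ]] [ 1.291  0.707 -0.028  1.485  0.022  0.951 -0.076]
v (610, -190) [329.473 170.371] [296.878 141.305]
v (756, -190) [329.326 118.71 ] [257.697 126.076]
v (756, -375) [394.92  121.109] [293.298 106.486]
v (610, -375) [396.39  172.395] [330.919 119.495]
p (447, -190) [329.32  230.456] [345.984 160.574]
p (593, -190) [329.474 176.528] [301.725 143.198]
p (593, -375) [396.533 178.505] [335.539 121.104]
p (447, -375) [397.497 231.998] [377.41 135.81]
```

View pics/crop0.png

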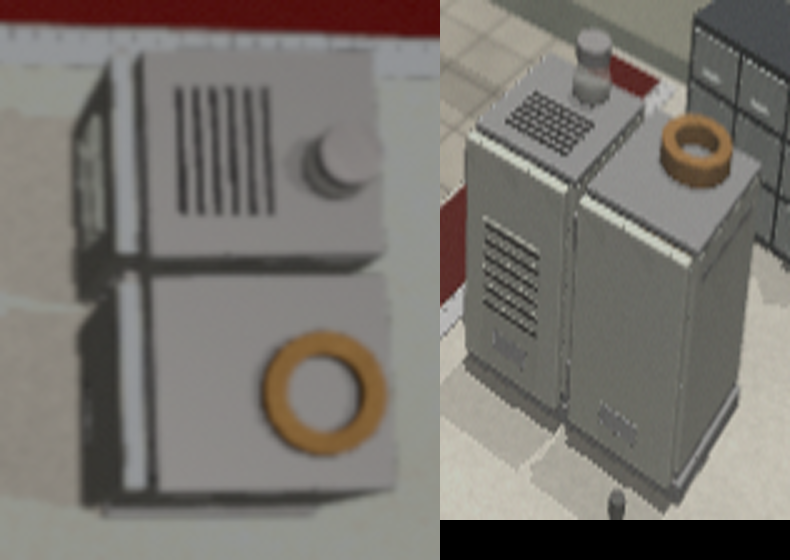

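The enlarged crops show the vented door's outer top edge running from (115,57) to (115,252) in the left crop, and from (470,128) to (570,183) in the right crop. I'll triangulate those corners.

```bash
python3 - <<'E'
from h import *
np.set_printoptions(precision=1,suppress=True)
T=lambda x,y:((x+.5)/4-.5+300,(y+.5)/4-.5+110)
S=lambda x,y:((x-440+.5)/2.5-.5+250,(y+.5)/4-.5+95)
for n,t,s in [("v hinge corner",(115,57),(470,128)),("v free corner",(115,252),(570,183)),("p hinge",(120,275),(581,195)),("p free",(123,492),(692,262))]:
    print(n,*tri(S(*s),T(*t)),at_z("top",T(*t),218),at_z("side",S(*s),218))
for n in("vent_door","vent_locker"):
    for c in("top","side"):
        for r in bot.spot_in(c,n)[:1]: print(n,c,r)
E
```

```text
v hinge corner [ 738.7 -186.8  225.3] 1.4606671515118463 [ 741.6 -187.6  218. ] [ 746.9 -198.1  218. ]
v free corner [ 597.7 -187.7  229.3] 9.227484049954844 [ 604.1 -187.3  218. ] [ 604.5 -206.6  218. ]
p hinge [ 584.  -191.8  222.7] 7.794029542821796 [ 588.3 -190.7  218. ] [ 584.8 -200.4  218. ]
p free [ 438.6 -193.5  223.6] 5.439401917122008 [ 441.4 -193.2  218. ] [ 440.2 -203.1  218. ]
vent_door top {'extent': [315.0, 126.7, 21.9, 57.0], 'confidence': 0.76}
vent_door side {'extent': [259.5, 126.8, 40.6, 72.8], 'confidence': 0.79}
vent_locker top {'extent': [315.3, 121.0, 81.3, 62.8], 'confidence': 0.95}
vent_locker side {'extent': [258.7, 109.2, 71.6, 86.7], 'confidence': 0.62}
```

```bash
python3 -m crank '[[0,0,-1,-1],[0,0,-1,-1],[0,0,-1,-1],[0,0,-1,-1],[0,0,-1,-1]]' 0 40
python3 -m crank '[[0,0,0,-1],[0,0,0,-1],[0,0,0,-1],[0,0,0,-1],[0,0,0,-0.54]]'
python3 -c "
from workcell import bot;print(bot.get_state())"
```

```text
clock: 1.92
tool_pos: [135.3, -558.8, 306.1]
tool_rot: [-0.0, 0.891, 0.453, -0.0]
ft_force: [0.3, 0.5, 0.7]
width: -0.001
grip_force: 0.0
clock: 2.55
tool_pos: [135.3, -558.8, 305.4]
tool_rot: [-0.0, 0.706, 0.708, 0.0]
ft_force: [-0.2, -0.1, 0.6]
width: 0.001
grip_force: 0.0
{'clock': 2.55, 'joint_pos': array([ 1.47615799,  0.63510665, -0.41372295,  1.2907024 ,  0.25259208,
        1.26676141,  1.06168138]), 'qvel': array([ 0.07294165,  0.01676899, -0.15811678, -0.00307701,  0.09548921,
        0.02504384,  0.48871605]), 'tau': array([-7.51469862e-01, -8.54981232e+01, -4.67216760e+00, -2.68482506e+01,
       -1.65251135e-01, -5.13333455e-02, -8.80487915e-01]), 'tool_pos': array([ 135.34898274, -558.80507932,  305.3557603 ]), 'tool_rot': array([-5.54295106e-05,  7.06250979e-01,  7.07961545e-01,  4.87249712e-05]), 'ft_force': array([-0.15649557, -0.06671034,  0.57689841]), 'torque': array([ 0.04530719,  0.00984398, -0.02241267]), 'grip_force': 0.0, 'width': 0.0013837366324319655}
```

```bash
python3 -m crank '[[0.84,1,0,0],[0.84,1,0,0],[0.84,1,0,0],[0.84,1,0,0],[0.84,1,0,0]]'
python3 -m crank '[[0.84,1,0,0],[0.84,1,0,0],[0.84,1,0,0],[0.84,1,0,0],[0.84,1,0,0]]'
python3 -m crank '[[0.84,1,0,0],[0.84,1,0,0],[0.84,1,0,0],[0.84,1,0,0],[0.84,1,0,0]]'
python3 -m crank '[[0.84,1,0,0],[0.84,1,0,0],[0.84,1,0,0],[0.84,1,0,0],[0.84,1,0,0]]'
python3 -m crank '[[0.84,1,0,0],[0.84,1,0,0],[0.84,1,0,0],[0.84,1,0,0],[0.84,1,0,0]]'
python3 -c "
from workcell import bot;print(bot.get_state()['joint_pos'])"
```

```text
clock: 3.18
tool_pos: [236.1, -474.3, 305.4]
tool_rot: [0.0, 0.707, 0.707, -0.0]
ft_force: [0.7, -0.9, -0.5]
width: 0.002
grip_force: 0.0
clock: 3.8
tool_pos: [336.2, -390.4, 305.4]
tool_rot: [-0.0, 0.707, 0.707, -0.0]
ft_force: [0.4, -0.0, -0.2]
width: -0.001
grip_force: 0.0
clock: 4.42
tool_pos: [436.3, -306.5, 305.4]
tool_rot: [-0.0, 0.708, 0.707, -0.0]
ft_force: [0.1, 0.9, -0.3]
width: -0.004
grip_force: 0.0
clock: 5.05
tool_pos: [536.3, -222.7, 305.4]
tool_rot: [-0.0, 0.708, 0.707, -0.0]
ft_force: [-0.2, -0.0, 0.2]
width: 0.005
grip_force: 0.0
clock: 5.68
tool_pos: [636.4, -138.8, 305.4]
tool_rot: [-0.0, 0.707, 0.707, -0.0]
ft_force: [-0.4, 0.9, 0.5]
width: -0.0
grip_force: 0.0
[ 0.299611    0.78610793 -0.3730141   0.94603895  0.26279763  1.44942757
 -0.00384789]
```

```bash
python3 -m crank '[[0,0,1,0],[0,0,1,0],[0,0,1,0],[0,0,1,0],[0,0,1,0]]'
python3 -m crank '[[0,-0.1,1,0],[0,0,0.2,0],[-0.65,0,0,0],[-0.65,0,0,0],[0,0,0,0]]'
python3 -m crank '[[-0.2,0,0,0],[-0.1,0,0,0],[0,0,0,0]]'
```

```text
clock: 6.3
tool_pos: [635.8, -139.3, 204.7]
tool_rot: [-0.0, 0.707, 0.707, -0.0]
ft_force: [0.5, 0.5, -0.7]
width: -0.0
grip_force: 0.0
clock: 6.92
tool_pos: [633.8, -167.1, 181.7]
tool_rot: [0.0, 0.708, 0.706, -0.0]
ft_force: [0.2, 0.4, -0.1]
width: -0.001
grip_force: 0.0
clock: 7.3
tool_pos: [633.9, -171.2, 181.4]
tool_rot: [-0.0, 0.707, 0.707, 0.0]
ft_force: [-1.0, 1.0, 0.3]
width: -0.002
grip_force: 0.0
```

```bash
python3 - <<'E'
from h import *
a=cv2.resize(bot.get_image("top")[100:250,290:410],(480,600),interpolation=cv2.INTER_CUBIC)
b=cv2.resize(bot.get_image("side")[60:220,240:360],(320,427),interpolation=cv2.INTER_CUBIC)
b=cv2.copyMakeBorder(b,0,173,0,0,cv2.BORDER_CONSTANT)
cv2.imwrite("pics/c1.png",np.hstack([a,b]))
E
```

```text
(no output)
```

View pics/c1.png

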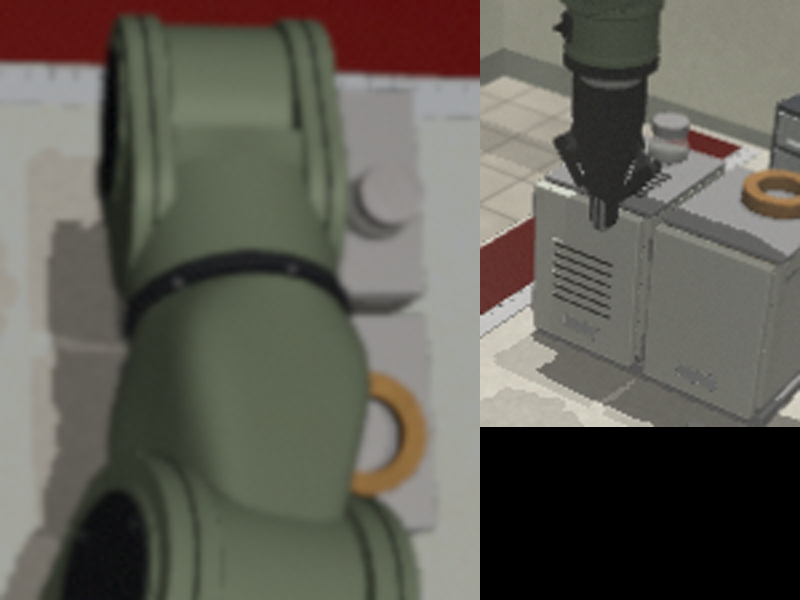

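The side crop shows the closed fingertips at about (603,225), in front of the upper part of the vented door and left of its free edge at about 638. The top view is covered by the arm. I'll keep pressing in small steps.

```bash
python3 -m crank '[[-0.2,0,0,0],[0,0,0,0]]'|grep -E "pos|force: \["
python3 -m crank '[[-0.2,0,0,0],[0,0,0,0]]'|grep -E "pos|force: \["
python3 -m crank '[[-0.15,0,0,0],[0,0,0,0]]'|grep -E "pos|force: \["
```

```text
tool_pos: [633.8, -175.7, 181.3]
ft_force: [0.2, 0.7, -0.6]
tool_pos: [633.8, -179.1, 181.4]
ft_force: [0.0, 1.9, 0.5]
tool_pos: [633.8, -182.1, 181.4]
ft_force: [-0.6, 3.5, -0.2]
```

```bash
python3 -m crank '[[-0.1,0,0,0],[0,0,0,0]]'|grep -E "pos|force: \["
python3 -m crank '[[-0.07,0,0,0],[0,0,0,0]]'|grep -E "pos|force: \["
```

```text
tool_pos: [633.8, -183.4, 181.4]
ft_force: [-1.7, 7.8, 0.5]
tool_pos: [633.9, -183.5, 181.4]
ft_force: [-2.5, 13.4, 2.6]
```

Hard stop reached at 13 N, so the catch should be past its release. I'll draw back well clear and look.

```bash
python3 -m crank '[[1,0,0,0],[1,0,0,0],[1,0,0,0],[1,0,0,0],[1,0,0,0]]'|grep -E "pos|force: \["
python3 -m crank '[[0,0,-1,0],[0,0,-1,0],[0,0,-1,0],[0,0,-1,0],[0,0,-1,0]]'|grep -E "pos|force: \["
python3 - <<'E'
from h import *
np.set_printoptions(precision=1,suppress=True)
a=cv2.resize(bot.get_image("top")[100:250,290:410],(480,600),interpolation=cv2.INTER_CUBIC)
b=cv2.resize(bot.get_image("side")[60:220,240:360],(320,427),interpolation=cv2.INTER_CUBIC)
b=cv2.copyMakeBorder(b,0,173,0,0,cv2.BORDER_CONSTANT)
cv2.imwrite("pics/c2.png",np.hstack([a,b]))
for n in("vent_door_edge","vent_door_hinge"):
    for c in("side","top"):
        for l in bot.landmark_of(c,n)[:1]: print(n,c,l,at_z(c,l["uv"],218))
E
```

```text
tool_pos: [633.9, -84.2, 181.5]
ft_force: [-0.3, -0.5, 0.2]
tool_pos: [633.9, -84.9, 282.1]
ft_force: [-0.4, 0.1, -1.0]
vent_door_edge side {'uv': [287.0, 150.2], 'confidence': 0.95} [ 603.5 -133.5  218. ]
vent_door_hinge side {'uv': [259.5, 127.3], 'confidence': 0.71} [ 749.2 -190.3  218. ]
```

View pics/c2.png

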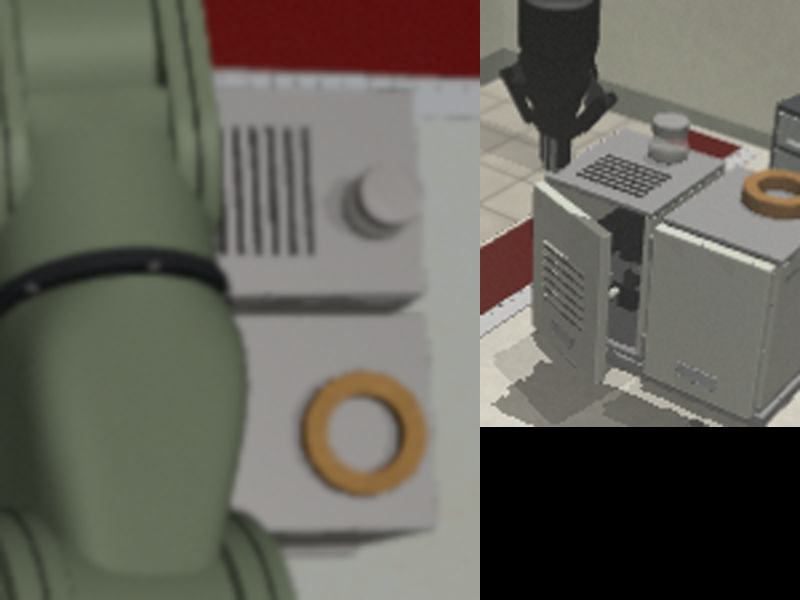

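The side crop shows the vented door ajar at about 0.38 rad, with its free edge at (607,235) in the crop. The plain door is still shut. I'll go into the gap from above.

```bash
python3 -m crank '[[-1,-0.12,0,0],[-1,-0.12,0,0],[-1,-0.12,0,0],[-1,-0.12,0,0],[-1,-0.12,0,0]]'|grep -E "pos|force: \["
python3 -m crank '[[0,0,0.9,0],[0,0,0.9,0],[0,0,0.9,0],[0,0,0.4,0],[0,0,0,0]]'|grep -E "pos|force: \["
python3 -m crank '[[0,0,0.5,0],[0,0,0.5,0],[0,0,0.5,0],[0,0,0.2,0],[0,0,0,0]]'|grep -E "pos|force: \["
python3 - <<'E'
from h import *
b=cv2.resize(bot.get_image("side")[60:220,240:360],(450,600),interpolation=cv2.INTER_CUBIC)
cv2.imwrite("pics/c3.png",b)
E
```

```text
tool_pos: [621.6, -187.3, 281.4]
ft_force: [-0.6, 0.3, -0.6]
tool_pos: [621.7, -186.0, 219.4]
ft_force: [0.7, 0.1, -1.1]
tool_pos: [621.8, -185.7, 185.2]
ft_force: [-0.2, 0.5, 0.3]
```

View pics/c3.png

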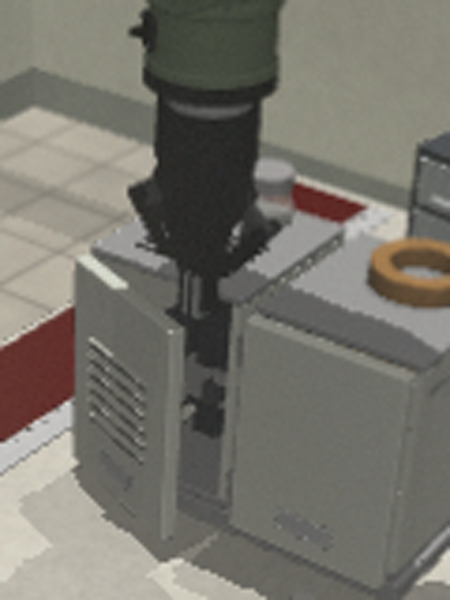

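The fingers (about 193,295) are inside the gap behind the door's free edge (178,330), with no force on them. I'll push along the arc.

```bash
python3 -m crank '[[0.3,0.2,0,0],[0.3,0.2,0,0],[0.5,0.2,0,0],[0.5,0.2,0,0],[0.5,0.2,0,0]]'|grep -E "pos|force: \["
python3 -m crank '[[0.5,0.2,0,0],[0.4,0.4,0,0],[0.4,0.4,0,0],[0.4,0.4,0,0],[0.4,0.4,0,0]]'|grep -E "pos|force: \["
python3 -m crank '[[0.2,0.5,0,0],[0.2,0.5,0,0],[0.2,0.4,0,0],[0.1,0.4,0,0],[0,0,0,0]]'|grep -E "pos|force: \["
python3 - <<'E'
from h import *
for n in("vent_door_edge","vent_door_hinge"):
    for c in("side","top"):
        for l in bot.landmark_of(c,n)[:1]: print(n,c,l,at_z(c,l["uv"],218))
b=cv2.resize(bot.get_image("side")[60:220,240:360],(450,600),interpolation=cv2.INTER_CUBIC)
cv2.imwrite("pics/c4.png",b)
E
```

```text
tool_pos: [642.2, -142.8, 185.4]
ft_force: [0.4, -0.8, 0.4]
tool_pos: [678.6, -101.5, 185.5]
ft_force: [0.3, -2.3, 2.9]
tool_pos: [714.8, -87.3, 185.6]
ft_force: [-0.2, -0.6, 5.0]
vent_door_edge side {'uv': [290.8, 151.3], 'confidence': 0.82} [ 591.85695497 -135.52863987  218.        ]
vent_door_hinge side {'uv': [261.6, 127.6], 'confidence': 0.76} [ 743.07993163 -192.94112875  218.        ]
```

View pics/c4.png

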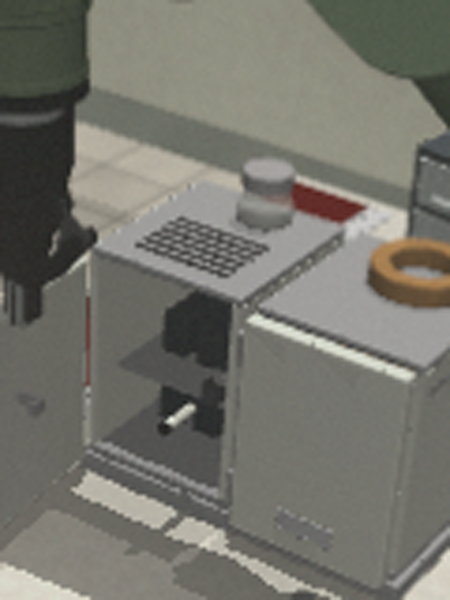

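The door is wide open: the interior is visible and the door swings off to the left of about 85. I'll give it a little more push, then back off and rise.

```bash
python3 -m crank '[[0,0.25,0,0],[0,0.25,0,0],[0,0,0,0]]'|grep -E "pos|force: \["
python3 -m crank '[[0,-0.6,0,0],[0,-1,0,0],[0,-0.5,0,0],[0,0,-1,0],[0,0,-1,0]]'|grep -E "pos|force: \["
python3 -m crank '[[0,0,-1,0],[0,0,-1,0],[0,-1,-1,0],[0,-1,0,0],[0,-1,0,0]]'|grep -E "pos|force: \["
python3 -m crank '[[0,-1,0,0],[0,-1,0,0],[0,-1,0,0],[0,-1,0,0],[0,0,0,0]]'|grep -E "pos|force: \["
python3 - <<'E'
from h import *
cv2.imwrite("pics/c5.png",cv2.resize(bot.get_image("side")[60:300,150:390],(600,600),interpolation=cv2.INTER_CUBIC))
for c in("side","top"):
    for l in bot.landmark_of(c,"vent_door_edge")[:1]: print(c,l,at_z(c,l["uv"],218))
s=bot.get_state();print(s["clock"],s["ft_force"],abs(s["qvel"]).max())
E
```

```text
tool_pos: [724.6, -87.2, 185.5]
ft_force: [-0.4, 2.4, 7.0]
tool_pos: [681.9, -87.8, 225.6]
ft_force: [-0.3, -0.1, 0.4]
tool_pos: [621.4, -87.7, 285.2]
ft_force: [1.2, -0.7, 0.4]
tool_pos: [541.6, -87.8, 285.7]
ft_force: [1.0, 0.2, 1.1]
side {'uv': [240.3, 154.1], 'confidence': 0.95} [688.90463262 -33.53680996 218.        ]
16.65 [ 0.3909358  -0.21780635 -0.43715903] 0.0036527713107343943
```

View pics/c5.png

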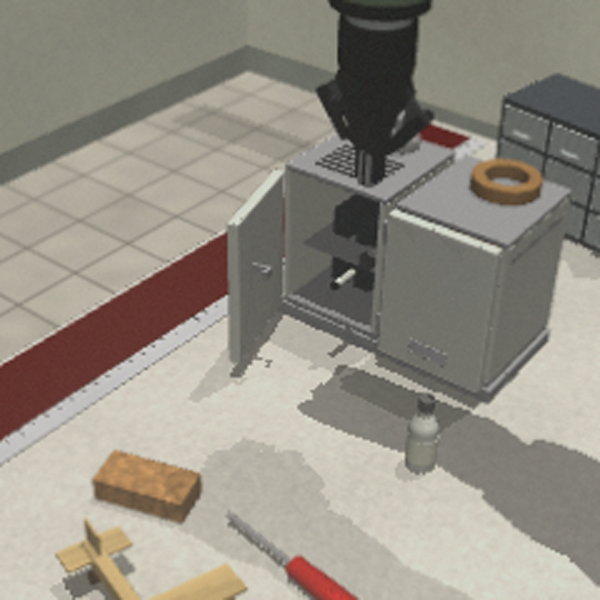

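The door stands wide open, with its free edge at about (232,223) in the crop. The plain locker, bottle and tape are unmoved. I'll check the angle by comparing a projected model with the measured edge.

```bash
python3 - <<'E'
from h import *
np.set_printoptions(precision=1,suppress=True)
def proj(c,X):
    k=bot.calibration(c);p=np.array(k["R"])@X+np.array(k["t"]);q=p[:2]/p[2];q=q*(1+k["k1"]*(q@q));K=np.array(k["mtx"]);return K[:2,:2]@q+K[:2,2]
for th in(1.0,1.1,1.2,1.3,1.4,1.5,1.6,1.7):
    for z in (218,22): print(th,z,proj("side",np.array([745-142*np.cos(th),-197+142*np.sin(th),z])),end=" ")
    print()
for u in((237,225),(228,222),(232,362),(283,172)): print(u,150+u[0]/2.5,60+u[1]/2.5)
print("hinge",proj("side",np.array([745,-197,218.])))
cv2.imwrite("pics/t5.png",cv2.resize(bot.get_image("top")[90:250,260:420],(600,600),interpolation=cv2.INTER_CUBIC))
E
```

```text
1.0 218 [256.3 150.4] 1.0 22 [256.  206.4] 
1.1 218 [251.3 149.9] 1.1 22 [251.4 205.9] 
1.2 218 [246.4 149.2] 1.2 22 [246.9 205.1] 
1.3 218 [241.7 148.2] 1.3 22 [242.6 204.1] 
1.4 218 [237.3 147.1] 1.4 22 [238.6 202.8] 
1.5 218 [233.1 145.7] 1.5 22 [234.7 201.3] 
1.6 218 [229.4 144.1] 1.6 22 [231.3 199.6] 
1.7 218 [226.  142.4] 1.7 22 [228.1 197.7] 
(237, 225) 244.8 150.0
(228, 222) 241.2 148.8
(232, 362) 242.8 204.8
(283, 172) 263.2 128.8
hinge [262.  126.9]
```

View pics/t5.png

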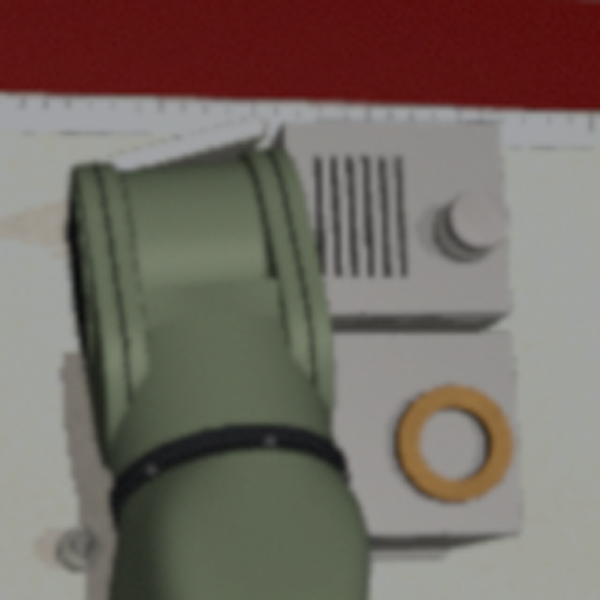

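The side and top views both put the door at about 1.3 rad. The upward force suggests the gripper's knuckles rubbed on the door top and dragged it back slightly on retreat. I'll push again with a shallower insertion.

```bash
python3 -m crank '[[0,1,0,0],[0,1,0,0],[0,1,0,0],[0,1,0,0],[0,1,0,0]]'|grep -E "pos|force: \["
python3 -m crank '[[0,1,0,0],[0.4,0.3,0,0],[0,0,1,0],[0,0,1,0],[0,0,1,0]]'|grep -E "pos|force: \["
python3 -m crank '[[0,0,1,0],[0,0,0.1,0],[0,0.5,0,0],[0,0.4,0,0],[0,0.4,0,0]]'|grep -E "pos|force: \["
python3 -m crank '[[0,0.3,0,0],[0,0.3,0,0],[0,0.2,0,0],[0,0.2,0,0],[0,0,0,0]]'|grep -E "pos|force: \["
```

```text
tool_pos: [642.8, -87.6, 285.0]
ft_force: [-0.5, -0.0, -0.5]
tool_pos: [667.7, -79.1, 224.8]
ft_force: [0.8, -0.2, 0.4]
tool_pos: [694.4, -79.4, 204.5]
ft_force: [-0.3, -0.4, 0.3]
tool_pos: [714.0, -79.7, 203.2]
ft_force: [0.6, -0.1, 0.2]
```

```bash
python3 -m crank '[[0,0.2,0,0],[0,0.2,0,0],[0,0.2,0,0],[0,0,0,0]]'|grep -E "pos|force: \["
python3 -m crank '[[0,-0.5,0,0],[0,-1,0,0],[0,-0.5,0,0],[0,0,0,0]]'|grep -E "pos|force: \["
python3 -m crank '[[0,0,-1,0],[0,0,-1,0],[0,0,-1,0],[0,0,-1,0],[0,-1,0,0]]'|grep -E "pos|force: \["
python3 -m crank '[[0,-1,0,0],[0,-1,0,0],[0,-1,0,0],[0,-1,0,0],[0,0,0,0]]'|grep -E "pos|force: \["
python3 - <<'E'
from h import *
cv2.imwrite("pics/c6.png",cv2.resize(bot.get_image("side")[60:300,150:390],(600,600),interpolation=cv2.INTER_CUBIC))
for l in bot.landmark_of("side","vent_door_edge")[:1]: print(l,at_z("side",l["uv"],218))
for l in bot.spot_in("side","vent_door")[:1]: print(l)
E
```

```text
tool_pos: [726.1, -79.6, 203.1]
ft_force: [1.4, 0.7, -0.7]
tool_pos: [685.7, -80.0, 204.0]
ft_force: [0.8, -0.5, 0.7]
tool_pos: [667.0, -79.2, 283.8]
ft_force: [-0.1, -0.0, 0.3]
tool_pos: [585.9, -79.8, 283.9]
ft_force: [-0.4, 0.5, 0.3]
{'uv': [244.0, 149.3], 'confidence': 0.69} [698.26052585 -59.83196069 218.        ]
{'extent': [241.6, 131.1, 22.4, 75.1], 'confidence': 0.95}
```

View pics/c6.png

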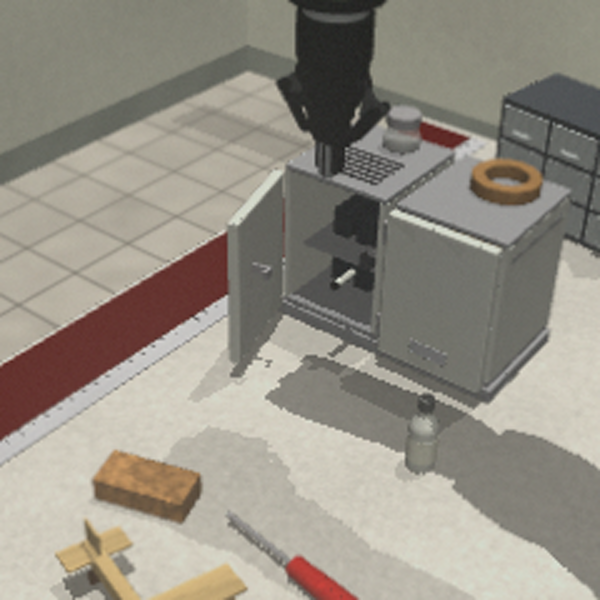

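```bash
python3 - <<'E'
from h import *
np.set_printoptions(precision=1,suppress=True)
def proj(c,X):
    k=bot.calibration(c);p=np.array(k["R"])@X+np.array(k["t"]);q=p[:2]/p[2];q=q*(1+k["k1"]*(q@q));K=np.array(k["mtx"]);return K[:2,:2]@q+K[:2,2]
P=bot.get_state()["tool_pos"]
print("now",proj("side",P),"seen",150+325/2.5,60+170/2.5)
print("c4",proj("side",np.array([714.8,-87.3,185.6])),"seen",240+25/3.75,60+318/3.75)
print("c3",proj("side",np.array([621.8,-185.7,185.2])))
print("c1",proj("side",np.array([633.9,-171.2,181.4])),"seen",240+123/2.667,60+225/2.667)
from scipy.optimize import least_squares
# seen door corners, side view (z known): fit hinge x,y, theta using free-edge mid top/bottom + hinge top, with free image bias
E
```

```text
now [281.  138.6] seen 280.0 128.0
c4 [246.  153.5] seen 246.66666666666666 144.8
c3 [292.1 151. ]
c1 [285.8 152.7] seen 286.119235095613 144.3644544431946
```

Projected against the pictures, the real fingertips sit about 9 px (about 25 mm) above the nominal TCP. That explains it: the last push passed over the door top, which is 218 mm high. I'll push again with the TCP at about 160.

```bash
python3 -m crank '[[0,1,0,0],[0,1,1,0],[0,1,1,0],[0,0,1,0],[0,0,1,0]]'|grep -E "pos|force: \["
python3 -m crank '[[0,0,1,0],[0,0,1,0],[0,0,0.2,0],[0,0.6,0,0],[0,0.6,0,0]]'|grep -E "pos|force: \["
python3 -m crank '[[0,0.5,0,0],[0,0.5,0,0],[0,0.4,0,0],[0,0.4,0,0],[0,0,0,0]]'|grep -E "pos|force: \["
python3 -m crank '[[0,0.3,0,0],[0,0.3,0,0],[0,0.2,0,0],[0,0,0,0]]'|grep -E "pos|force: \["
```

```text
tool_pos: [646.5, -79.4, 202.0]
ft_force: [0.7, -0.0, -0.1]
tool_pos: [670.8, -79.7, 160.0]
ft_force: [-0.4, 0.5, -0.3]
tool_pos: [706.4, -79.5, 159.5]
ft_force: [-0.2, 0.4, -0.6]
tool_pos: [722.1, -79.7, 159.2]
ft_force: [-0.4, 1.0, 0.1]
```

Now retreat along -x at the same height, rise and look.

```bash
python3 -m crank '[[0,-0.4,0,0],[0,-0.8,0,0],[0,-1,0,0],[0,0,-1,0],[0,0,-1,0]]'|grep -E "pos|force: \["
python3 -m crank '[[0,0,-1,0],[0,0,-1,0],[0,-1,-1,0],[0,-1,-1,0],[0,-1,0,0]]'|grep -E "pos|force: \["
python3 -m crank '[[0,-1,0,0],[0,-1,0,0],[0,-1,0,0],[0,0,0,0]]'|grep -E "pos|force: \["
python3 - <<'E'
from h import *
cv2.imwrite("pics/c7.png",cv2.resize(bot.get_image("side")[60:300,150:390],(600,600),interpolation=cv2.INTER_CUBIC))
for l in bot.spot_in("side","vent_door")[:1]: print(l)
print(bot.get_state()["clock"])
E
```

```text
tool_pos: [677.7, -79.9, 200.2]
ft_force: [0.5, -0.2, 0.5]
tool_pos: [617.6, -79.7, 280.8]
ft_force: [0.1, 0.5, -0.1]
tool_pos: [557.3, -79.9, 280.1]
ft_force: [1.2, -0.3, -1.2]
{'extent': [228.9, 129.9, 33.1, 74.3], 'confidence': 0.81}
25.825
```

View pics/c7.png

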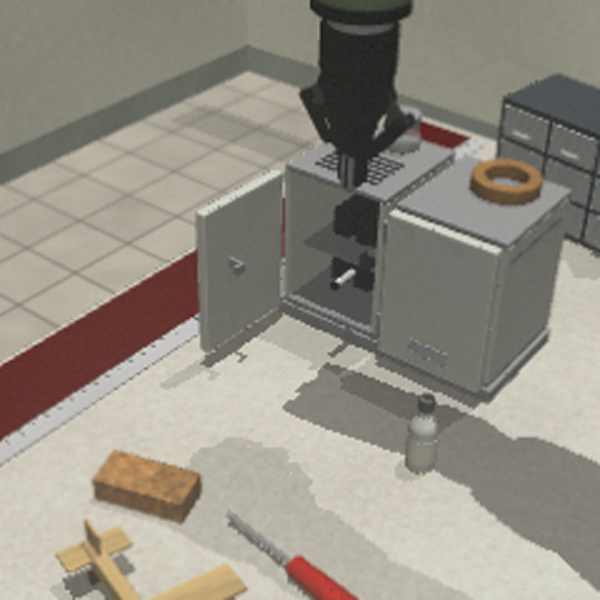

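The door now stands at about 1.55 rad, with its free edge at crop (200,213). The plain locker is shut, everything else is unmoved, and the robot is clear.

```bash
python3 -c "
from workcell import bot;print(bot.hand_in())"
```

```text
the job is handed in; nothing more can be done
None
```

The vented locker's door was pressed, released and pushed wide open to about 1.55 rad, after two extra pushes; the plain locker looks shut and nothing else looks moved, and I handed the job in with the arm clear at about 26 s.

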